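Zero the bench comparator on the master block, then gauge the spacer

TASK

Set the master block between the anvil and the sprung plunger of the comparator, fully down on its bed, let go of it, and press the zero button fully down for a moment while the master is there (at no other time). Then swap: stand the master back on the wooden board and set the notched spacer in its place in the comparator, fully down and held square by the spring. Work gently: never push the plunger back to the end of its travel, press hard on the comparator, or disturb the loose offcuts and the wrench.

Things in the scene. Friction and masses are not known exactly. Their poses are not given: they have to be found in the camera images.
- comparator: Horizontal bench comparator, fixed. Dark base plate 84 wide, 12 high, from x -105 to +165 mm; origin at the plate's underside, x points from the anvil to the sprung head, z up. On it a steel carriage carries anvil, plunger and head as one piece. It is locked by hand anywhere within 18 mm either way along x (its offset) and does not move in use; the offset is not measured: find it by feel.
- nest (a point): Point on the base's axis, 24 mm above the base's underside, level with the bed top; axes as the comparator; it does not follow the carriage. At offset 0 the anvil's face is at x -31 (anvil 16 long, 36 wide, 18 high above the bed), the free plunger's face at +26, so the free gap is 57 mm and a seated 62 mm block is centred at x 0 and pushes the plunger back 5 mm.
- bed (a point): Same point as the nest. Bed 50 mm wide; head housing starts at x +62 at offset 0, top 44 mm above the bed. A block goes in from above: with its underside above the anvil's top, press its end sideways (along +x) on the upper part of the plunger plate, push the plunger back 6 to 8 mm, press it down onto the bed (rubbing on the spring can hold it up), release.
- plunger (a joint): Sprung plunger (m): 0 free, grows as pushed along the comparator's +x. Spring: 3.2 N to start, then 0.8 N more per mm. Its face plate is 30 mm wide and reaches from 2 to 38 mm above the bed. Reads 0.005 with a block seated; must never pass 0.009 (hard end at 0.012).
- readout: Grey readout box of the comparator, fixed, 100 (x) by 86 (y) by 46 mm high, origin at the centre of its underside; its dark screen faces its -x. The zero button stands on its top.
- zero (a joint): Zero button (m): 0 out, 0.006 fully pressed; sprung, 4 N when fully down, springs back.
- zero_top (a point): Centre of the top face of the round zero button (radius 14 mm), on top of the readout box; pressed straight down.
- board: Fixed wooden board on the bench, 210 (x) by 120 (y) by 12 mm thick, origin at the centre of its underside. The master block and the spacer stand on it at the start.
- master_centre (a point): Centre (22 mm above its underside) of the master block: plain steel block 62 long (x) by 26 wide (y) by 44 high (z), with two dark round bores across it, about 0.5 kg; the two ends are the gauging faces.
- spacer_centre (a point): Centre (22 mm above its underside) of the spacer: steel plate 62 long (x) by 14 wide (y) by 44 high (z), with a notch 22 long and 8 deep in the middle of its upper edge, about 0.26 kg; the two ends are the gauging faces.
- offcut_a: Loose white tile offcut, 70 by 50 by 8 mm, lying flat; origin at its underside. Leave alone.
- offcut_b: Loose white tile offcut, 55 by 40 by 8 mm, lying flat; origin at its underside. Leave alone.
- wrench: Loose steel wrench lying on the bench. Leave alone.
There are look-alikes about, which are no part of the job. What is shaped like the part that bears spacer_centre but black is not meant.

How it is judged (in metres and radians):
On the way, in this order (a step that is already met when the one before it is completed fails the run):
1. the master stands in the comparator, fully down, held by the plunger and let go (x of master_centre in the frame of comparator between -0.022 and 0.022 m and y of master_centre in the frame of comparator between -0.009 and 0.009 m and z of master_centre in the frame of comparator between 0.044 and 0.048 m and angle between master_centre's own z axis and vertical below 0.06 rad and angle between the x axis of master_centre and the x axis of comparator, either way round below 0.12 rad and value of joint plunger between 0.003 and 0.007 m and contact force between the fingers and master below 0.1 N), for 0.2 s.
2. the zero button is pressed fully down with the master in place (value of joint zero above 0.0045 m and x of master_centre in the frame of comparator between -0.022 and 0.022 m and y of master_centre in the frame of comparator between -0.009 and 0.009 m and z of master_centre in the frame of comparator between 0.044 and 0.048 m and angle between master_centre's own z axis and vertical below 0.06 rad and angle between the x axis of master_centre and the x axis of comparator, either way round below 0.12 rad and value of joint plunger between 0.003 and 0.007 m), for 0.2 s.
3. the master stands on the board again, let go (x of master_centre in the frame of board between -0.105 and 0.105 m and y of master_centre in the frame of board between -0.06 and 0.06 m and z of master_centre in the frame of board between 0.031 and 0.037 m and angle between master_centre's own z axis and vertical below 0.08 rad and contact force between the fingers and master below 0.1 N), for 0.2 s.
4. the spacer stands in the comparator, fully down, held by the plunger (x of spacer_centre in the frame of comparator between -0.022 and 0.022 m and y of spacer_centre in the frame of comparator between -0.009 and 0.009 m and z of spacer_centre in the frame of comparator between 0.044 and 0.048 m and angle between spacer_centre's own z axis and vertical below 0.06 rad and angle between the x axis of spacer_centre and the x axis of comparator, either way round below 0.12 rad and value of joint plunger between 0.003 and 0.007 m), for 0.2 s.
At the end, for the whole second after the job is handed in: Spacer at rest in the comparator: within 2 mm of the bed in height and 9 mm of the centre line, square within 0.12 rad, upright within 0.06 rad, plunger pushed back 3 to 7 mm. Master standing upright (0.08 rad) and still on the board. Zero button out (all of step 4 and x of master_centre in the frame of board between -0.105 and 0.105 m and y of master_centre in the frame of board between -0.06 and 0.06 m and z of master_centre in the frame of board between 0.031 and 0.037 m and angle between master_centre's own z axis and vertical below 0.08 rad and linear speed of each of master, spacer below 0.01 m/s and value of joint zero below 0.0015 m); the robot touches nothing.
It fails at once if the plunger is pushed back more than 9 mm, towards its end stop (value of joint plunger above 0.009 m).
It fails at once if the comparator is pressed with more than 60 N (contact force between comparator and anything else above 60 N).
It fails at once if the zero button is pressed without the master seated in the comparator (value of joint zero above 0.003 m and not (x of master_centre in the frame of comparator between -0.022 and 0.022 m and y of master_centre in the frame of comparator between -0.009 and 0.009 m and z of master_centre in the frame of comparator between 0.044 and 0.048 m and angle between master_centre's own z axis and vertical below 0.06 rad and angle between the x axis of master_centre and the x axis of comparator, either way round below 0.12 rad and value of joint plunger between 0.003 and 0.007 m)).
It fails at once if a loose offcut or the wrench is shifted by more than 15 mm (distance of any of offcut_a, offcut_b, wrench from where it was at the start of the episode above 0.015 m).
It also fails if it takes over 72 s, if anything falls off the work surface, if the arm or the gripper's body presses on something with over 40 N, if the wrist force passes 120 N, or if a joint passes its speed limit or range.

ROBOT

A 6-joint arm with a two-finger parallel gripper is mounted at the origin on the work surface. World frame = base frame: x ahead of the robot, y to its left, z up, the work surface at z = 0. Lengths are in mm, angles in rad, forces in N, time in s.
With the tool pointing down it reaches from about 325 to 775 mm from the base axis. Payload 5.5 kg.
Tool frame: the origin (TCP) lies at the very end of the fingers, on their centre line; the grasp point (between the pads) lies 19 mm behind it; z points along the fingers, y is the line along which they close (so a half turn about z gives the same grasp; the last joint's range is limited). The gripper opens to 85 mm and grips with 20 to 120 N. Pads are 22 mm wide; open, the fingers measure 114 mm over their backs; the gripper's body (76 mm by 85 mm) begins 54 mm behind the grasp point. The pads swing forward as they close: fully open they stand 13 mm farther back than shut.
Start: joints at [-1.196, 0.091, 1.231, -0, 1.82, -0.057], TCP at [251.105, -544.943, 231.275] pointing down, gripper open.
Joint ranges: [-2.87, 2.87], [-0.86, 2.18], [0.17, 2.46], [-1.51, 4.65], [0.06, 2.69], [-2.65, 2.65]. Speed limits (rad/s): [2.57, 2.57, 3.01, 3.14, 3.14, 3.14].

INTERFACE

Orientations are given as a rotation vector (axis times angle).
In Python, from plant import state, snapshot, hand_in gives the robot as it stands.
- The arm moves only by the tool jog_arm, never from a script. Its argument "deltas" is a list that holds one entry, the list of rows, each a list of 5 numbers: the shift along the tool's x, y, z in units of 40 mm (1.0 is 40 mm), then the turn about the tool's z in units of 5 degrees (1.0 is 5 degrees), then the opening, from 0 (shut) to 1 (fully open). In form: [[[dx, dy, dz, spin, grip], ...]]. A call has 1 to 5 rows; each row shifts and turns the commanded pose from where the row before left it, along the tool's axes as they then stand; what a row does not reach is not made up. A row lasts 1/12 s, in which the tool goes at most 41.7 mm and 7.16 degrees, less where a joint would pass 70% of its speed; a pose out of reach is approached as far as the arm can. A call is refused whole if a number of a shift passes 1 or a number of a turn 1, either way. A call with a gripper value outside its range is refused whole. The fingers move at their own pace and stop on an object; "squeeze" is the grip in N (left out, the last holds). Time passes only in rows, so rows that do not move let the fingers close. It gives the time, the measured TCP pose, the force, the opening and the grip force at its end, in the units of the state.
- state(): the state, without advancing time (a new reading comes with each control period).
- snapshot(name): name is "side" or "top" or "wrist"; returns a dict with "pixels" (400x640x3 uint8, blue, green, red), "z_map" (400x640 float32, mm along the optical axis (not along the pixel's ray), 0 where there is no reading), "intrinsics" (3x3 intrinsics, pixels), "k1" (the pictures are not rectified: a ray, as slopes to the right and down, at radius r is drawn at 1 + k1 r^2 times it, then the intrinsics apply), "extrinsics" (4x4, takes a point from world to camera coordinates). Camera axes: x right, y down, z forward; pixel columns grow to the right and rows downward; lengths in mm; the calibration is good to about 2 mm. A picture is of the moment at which its call begins.
- hand_in(): hands the job in; it is judged then, once.
The state is a dict: "time_s": time; "q": joint angles; "qvel": joint speeds; "tau": joint torques, N m; "tcp_pos": TCP position; "orientation": TCP orientation; "force": force on the tool from outside, world axes, zero at the start; "wrist_torque": the same for the moment, N m; "grip_width": opening from 0.0 (shut) to 1.0 (fully open); "grasp_force": force on a finger pad.
Only numpy, scipy, OpenCV 4.12 (cv2) and the standard library are available. Lean on these libraries where they do the work, as an engineer would, in place of code of your own. Each camera call takes 0.05 s, during which the arm holds its last target. There are 200 camera calls.

## Working session

There is one attempt and no reset: what is moved stays moved. The work goes in short steps, Python scripts to look and compute and a tool call to move; the robot and the scene stay as the last step left them, time stands still between calls to the robot, and variables do not carry over. Pictures are saved under pics/ and viewed, at most 10 in all, crops included, and the job is handed in when it is done.

Besides the shell and the picture viewer there is one more tool, called after ">>>" as name([rows], argument=value, ...), one row to a line, values as JSON. jog_arm: Moves the arm, as the interface text tells. Its arguments: {"type":"object","properties":{"deltas":{"type":"array"},"squeeze":{"type":"number"}},"required":["deltas"]}

```bash
mkdir -p pics
cat > h.py <<'E'
import numpy as np, cv2
from plant import state, snapshot, hand_in
def snap(n):
    s=snapshot(n); np.savez('/tmp/'+n+'.npz',**s); return s
def load(n): return dict(np.load('/tmp/'+n+'.npz'))
def world(s,u,v,depth=None,plane=None):
    K=s['intrinsics'];k=float(s['k1']);E=s['extrinsics']
    xd=np.array([(u-K[0,2])/K[0,0],(v-K[1,2])/K[1,1]]);x=xd.copy()
    for _ in range(20): x=xd/(1+k*(x@x))
    r=np.array([x[0],x[1],1.]);R=E[:3,:3];t=E[:3,3]
    c=-R.T@t;d=R.T@r
    if plane is not None: return c+d*(plane-c[2])/d[2]
    return c+d*depth
def cloud(s):
    K=s['intrinsics'];k=float(s['k1']);E=s['extrinsics']
    v,u=np.mgrid[0:400,0:640]
    xd=np.stack([(u-K[0,2])/K[0,0],(v-K[1,2])/K[1,1]],-1);x=xd.copy()
    for _ in range(20): x=xd/(1+k*(x**2).sum(-1,keepdims=True))
    P=np.concatenate([x,np.ones((400,640,1))],-1)*s['z_map'][...,None]
    P=(P-E[:3,3])@E[:3,:3]
    P[s['z_map']==0]=np.nan
    return P
E
python3 - <<'E'
from h import *
for n in('top','side','wrist'):
    s=snap(n); print(n,s['intrinsics'].tolist(),s['k1'],(-s['extrinsics'][:3,:3].T@s['extrinsics'][:3,3]).round())
    cv2.imwrite(f'pics/{n}0.png',s['pixels'])
print(state())
E
```

```text
top [[468.8714061799133, 0.0, 318.9869905109288], [0.0, 468.8714061799133, 198.87115165637468], [0.0, 0.0, 1.0]] -0.11522275384753047 [ 438.   11. 1165.]
side [[440.64362662289295, 0.0, 315.24825553087646], [0.0, 440.64362662289295, 199.1288995446189], [0.0, 0.0, 1.0]] -9.324997211983259e-05 [145. 781. 888.]
wrist [[305.3920892113213, 0.0, 319.9435490769287], [0.0, 305.3920892113213, 200.84989828271057], [0.0, 0.0, 1.0]] 0.009576213306945766 [ 327. -510.  373.]
{'time_s': 0.15, 'q': array([-1.19571005e+00,  9.17287212e-02,  1.23161455e+00, -4.48188040e-06,
        1.81981630e+00, -5.67108108e-02]), 'qvel': array([-2.22664037e-05, -7.91267527e-04, -3.47696318e-03,  8.53246930e-05,
       -8.38480777e-04, -6.12080646e-04]), 'tau': array([ 2.06914810e-03, -4.59371960e+01, -4.18526602e+01,  4.51372512e-05,
        9.56814853e-03, -3.82732310e-06]), 'tcp_pos': array([ 251.01359336, -544.73066761,  230.38200695]), 'orientation': array([-3.06714820e+00, -6.72675328e-01,  3.96701542e-04]), 'force': array([0.59167655, 0.046874  , 0.90978111]), 'wrist_torque': array([-0.04643148, -0.06994038, -0.07407427]), 'grasp_force': 0.0, 'grip_width': 0.9973144317718109}
```

View pics/top0.png

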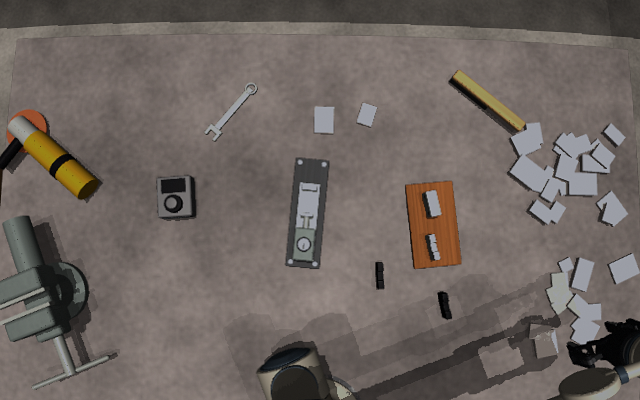

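View pics/side0.png

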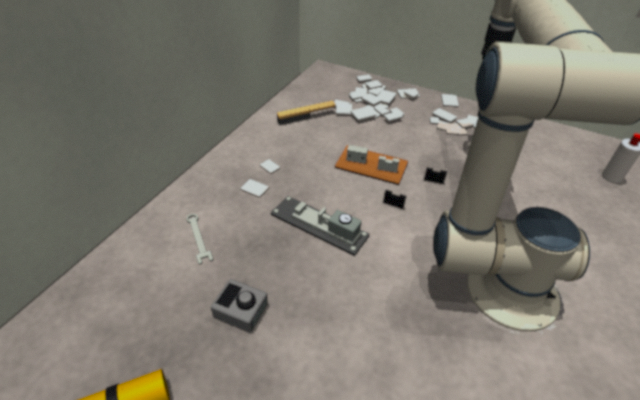

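The top view shows the comparator at about (306,213), with its anvil end up at y≈175 and its head at (303,245). The board is at (433,225).
- **Blocks on the board:** there are two, the plain one at (433,204) and the notched one at (433,247).
- **Black look-alikes:** these lie at (379,275) and (445,305), off the board. They are black, so they aren't the spacer.
- **Readout:** the box is at (176,198) and its button at (172,203).

I'll confirm with one enlarged crop and measure.

Run:
```python
from h import *
s=load('top');im=s['pixels'];P=cloud(s)
c=im[145:325,280:470]; cv2.imwrite('pics/crop1.png',cv2.resize(c,(633,600),interpolation=cv2.INTER_CUBIC))
v,u=np.mgrid[0:400,0:640]
def rect(name,box,lo,hi,extra=None):
    u0,v0,u1,v1=box
    m=(u>=u0)&(u<u1)&(v>=v0)&(v<v1)&(P[...,2]>lo)&(P[...,2]<hi)
    if extra is not None:m&=extra
    q=P[m]; r=cv2.minAreaRect(q[:,:2].astype(np.float32))
    b=cv2.boxPoints(r)
    print(name,len(q),'c',np.round(r[0],1),'size',np.round(r[1],1),'ang',round(r[2],2),'z',np.median(q[:,2]).round(1),'mean',q.mean(0).round(1))
rect('plate',(280,150,335,275),5,200)
rect('plateonly',(280,150,335,275),5,17)
rect('anvil/bed24',(280,150,335,275),19,30)
rect('anvil42',(280,150,335,275),36,48)
rect('head',(280,150,335,275),58,80)
rect('board',(400,175,468,275),6,200)
rect('master',(415,180,450,228),48,64)
rect('spacer',(415,228,450,268),40,64)
rect('box',(150,170,202,226),36,52)
rect('button',(150,170,202,226),52,90)
rect('wrench',(200,75,262,145),3,50)
rect('offa',(305,100,340,140),3,50)
rect('offb',(350,95,385,130),3,50)
rect('blk1',(370,258,390,295),25,64)
```

```text
plate 3636 c [510.   34.5] size [277.4 132.6] ang 1.91 z 14.6 mean [509.2  34.9  26.4]
plateonly 2042 c [510.   34.5] size [277.4 132.6] ang 1.91 z 11.7 mean [525.6  33.4  11.7]
anvil/bed24 707 c [483.7  42.1] size [ 62.6 199.5] ang 87.04 z 23.8 mean [523.8  34.5  23.9]
anvil42 105 c [527.6  37.8] size [ 35.2 106.9] ang 81.01 z 41.9 mean [565.5  31.6  42.1]
head 678 c [450.9  39.9] size [ 46.3 112.1] ang 86.25 z 68.0 mean [437.3  40.5  68.4]
board 4025 c [ 490.3 -267.9] size [225.5 140.4] ang 6.5 z 12.0 mean [ 483.8 -275.8   17.2]
master 298 c [ 534.5 -267.9] size [62.2 27.8] ang 14.44 z 55.6 mean [ 534.5 -267.3   55.3]
spacer 176 c [ 429.  -269.3] size [62.5 14.8] ang 10.93 z 53.1 mean [ 429.5 -268.4   51.9]
box 1167 c [541.6 357.9] size [100.9  88.1] ang 5.14 z 45.8 mean [544.1 355.2  45.6]
button 265 c [525.2 358.3] size [41.5 57.1] ang 4.06 z 60.2 mean [524.6 354.7  61.9]
wrench 793 c [771.2 235.5] size [184.7 158. ] ang 1.64 z 5.5 mean [766.1 235.2   5.8]
offa 563 c [746.1   0.9] size [102.4  86.4] ang 0.63 z 7.1 mean [744.9  -3.1   7.2]
offb 386 c [ 768.3 -113.7] size [90.4 87.3] ang 0.3 z 7.1 mean [ 761.5 -112.3    7.2]
blk1 170 c [ 360.1 -141.7] size [61.2 13.6] ang 3.49 z 41.3 mean [ 359.4 -141.3   39.5]
```

View pics/crop1.png

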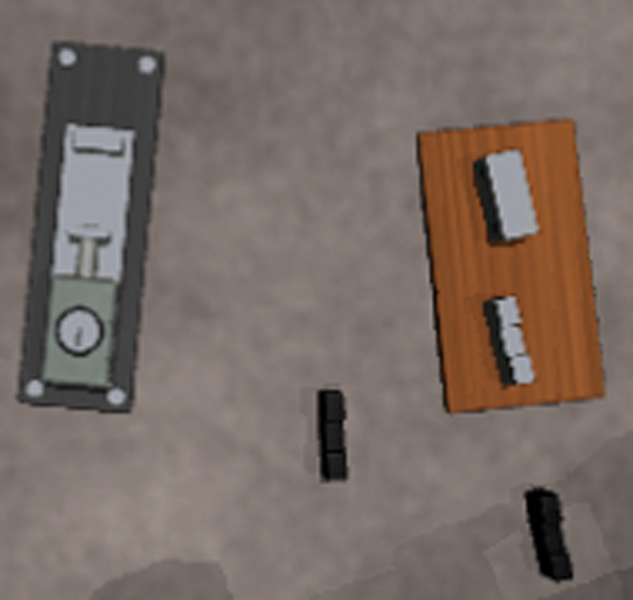

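The crop confirms it. The plain block at about (510,195) in the crop is the master. The grey notched plate at (515,340) on the board is the spacer, and the notched ones at (332,435) and (548,535) are black and off the board. Now I'll refine the poses with pixel masks.

Run:
```python
from h import *
s=load('top');im=s['pixels'];P=cloud(s);Z=P[...,2]
hsv=cv2.cvtColor(im,cv2.COLOR_BGR2HSV)
def sub(box,m):
    o=np.zeros((400,640),np.uint8);u0,v0,u1,v1=box;o[v0:v1,u0:u1]=m[v0:v1,u0:u1]*255
    n,l,st,_=cv2.connectedComponentsWithStats(o);i=1+st[1:,4].argmax();return (l==i).astype(np.uint8)
def fit(name,m,z):
    c=max(cv2.findContours(m,cv2.RETR_EXTERNAL,cv2.CHAIN_APPROX_NONE)[0],key=len)[:,0]
    w=np.float32([world(s,a,b,plane=z)[:2] for a,b in c]);r=cv2.minAreaRect(w)
    print(name,m.sum(),np.round(r[0],1),np.round(r[1],1),round(r[2],2)); return r
kern=np.ones((3,3),np.uint8)
m=sub((280,150,335,275),(Z>8));m=cv2.morphologyEx(m,cv2.MORPH_OPEN,kern);r=fit('plate',m,12)
fit('board',cv2.morphologyEx(sub((400,175,468,275),(hsv[...,1]>120)|(Z>30)),cv2.MORPH_OPEN,kern),12)
# master/spacer top: bright grey & height
fit('master',sub((415,180,450,228),(Z>48)&(hsv[...,2]>120)&(hsv[...,1]<60)),56)
fit('spacer',sub((415,228,450,268),(Z>40)&(hsv[...,2]>100)&(hsv[...,1]<80)),56)
fit('box',cv2.morphologyEx(sub((150,170,202,226),(Z>35)),cv2.MORPH_OPEN,kern),46)
b=sub((150,170,202,226),Z>54);zt=np.median(P[b>0][:,2]);fit('button',b,zt);q=P[b>0];print('button z',zt,np.percentile(q[:,2],[10,50,90]),q.mean(0))
# comparator profile along axis
L=r[1];a=r[2] if L[0]>L[1] else r[2]-90
ax=-np.array([np.cos(np.radians(a)),np.sin(np.radians(a))]); 
if ax[0]>0: ax=-ax
org=np.array(r[0])-30*ax
print('axis',ax,'yaw',np.degrees(np.arctan2(ax[1],ax[0])),'origin',org)
q=P[150:275,280:335].reshape(-1,3);q=q[~np.isnan(q[:,0])]
d=q[:,:2]-org;X=d@ax;Y=d@np.array([-ax[1],ax[0]])
k=abs(Y)<10
for x in range(-70,100,3):
    j=k&(X>=x)&(X<x+3)
    if j.sum(): print(x,np.percentile(q[j,2],[10,50,90]).round(0),end='; ')
```

```text
plate 3456 [510.9  36. ] [ 83.8 269.6] 85.49
board 3867 [ 484.8 -277.5] [208.5 120.3] 5.85
master 259 [ 534.  -267.8] [61.1 24.7] 12.7
spacer 143 [ 428.8 -268.2] [61.3 16.1] 11.37
box 1422 [540.7 356. ] [100.3  87.1] 4.97
button 253 [525.2 355.4] [40.7 41.6] 0.92
button z 60.46805455688572 [56.15091671 60.46805456 69.0198499 ] [524.75482876 354.9334003   62.31629028]
axis [-0.99689708  0.07871596] yaw 175.48523712158203 origin [540.80443452  33.66533853]
-70 [ 8. 11. 12.]; -67 [ 9. 10. 13.]; -64 [ 8. 12. 13.]; -61 [ 9. 11. 14.]; -58 [10. 12. 14.]; -55 [10. 11. 14.]; -52 [ 9. 12. 14.]; -49 [10. 11. 13.]; -46 [10. 12. 14.]; -40 [40. 41. 44.]; -37 [39. 41. 44.]; -34 [39. 41. 44.]; -31 [39. 41. 43.]; -28 [40. 41. 43.]; -25 [24. 35. 42.]; -22 [20. 23. 27.]; -19 [22. 23. 25.]; -16 [21. 24. 25.]; -13 [22. 24. 27.]; -10 [22. 25. 27.]; -7 [21. 23. 26.]; -4 [22. 23. 26.]; -1 [21. 23. 26.]; 2 [23. 25. 26.]; 5 [22. 26. 27.]; 8 [21. 22. 25.]; 11 [20. 23. 26.]; 14 [22. 25. 27.]; 17 [21. 23. 25.]; 20 [21. 24. 27.]; 23 [23. 24. 26.]; 26 [22. 25. 28.]; 29 [21. 24. 25.]; 32 [58. 60. 63.]; 35 [59. 62. 63.]; 38 [59. 61. 63.]; 41 [26. 51. 60.]; 44 [25. 51. 54.]; 47 [22. 51. 52.]; 50 [27. 50. 53.]; 53 [23. 49. 52.]; 56 [25. 49. 52.]; 59 [24. 50. 56.]; 62 [22. 49. 53.]; 65 [23. 50. 55.]; 68 [41. 52. 57.]; 71 [66. 67. 69.]; 74 [63. 66. 69.]; 77 [67. 68. 72.]; 80 [66. 67. 70.]; 83 [66. 68. 70.]; 86 [65. 67. 69.]; 89 [66. 69. 70.]; 92 [71. 74. 77.]; 95 [71. 74. 76.]; 98 [71. 74. 75.];
```

Offset looks like about +7 mm, to be confirmed by feel. Now I'll move over the master.

>>> jog_arm([
  [[0, 0, 0, 0.75, 1], [0, 0, 0, 0.75, 1], [0, 0, 0, 0.75, 1], [0.6, -0.36, 0, 0, 1], [0.85, -0.51, 0, 0, 1]],
], squeeze=50)

```text
time_s: 0.57
tcp_pos: [297.8, -498.5, 230.1]
orientation: [-3.12, -0.361, 0.002]
force: [0.8, -0.8, 0.2]
grip_width: 1.001
grasp_force: 0.0
```

>>> jog_arm([
  [[0.85, -0.51, 0, 0, 1], [0.85, -0.51, 0, 0, 1], [0.85, -0.51, 0, 0, 1], [0.85, -0.51, 0, 0, 1], [0.85, -0.51, 0, 0, 1]],
])

```text
time_s: 0.98
tcp_pos: [441.9, -357.1, 231.0]
orientation: [-3.12, -0.369, 0.0]
force: [1.3, -0.9, -0.6]
grip_width: 1.001
grasp_force: 0.0
```

>>> jog_arm([
  [[0.85, -0.51, 0, 0, 1], [0.85, -0.51, 0, 0, 1], [0.6, -0.36, 0, 0, 1], [0, 0, 0, 0, 1], [0, 0, 0, 0, 1]],
])

```text
time_s: 1.4
tcp_pos: [518.2, -282.3, 230.6]
orientation: [-3.119, -0.374, 0.002]
force: [-0.4, -0.7, -0.5]
grip_width: 0.999
grasp_force: 0.0
```

```bash
cat >> h.py <<'E'
from scipy.spatial.transform import Rotation as Ro
def go(x,y,z=None,yaw=None):
    s=state();R=Ro.from_rotvec(s['orientation']).as_matrix();psi=np.degrees(np.arctan2(R[1,0],R[0,0]))
    d=np.array([x,y,s['tcp_pos'][2] if z is None else z])-s['tcp_pos']
    out='t %.2f psi %.2f tcp %s F %s | tool units(no spin) %s'%(s['time_s'],psi,s['tcp_pos'].round(1),s['force'].round(1),(R.T@d/40).round(3))
    if yaw is not None:
        dp=(psi-yaw+90)%180-90; yw=np.radians(psi-dp)
        Rz=np.array([[np.cos(yw),np.sin(yw),0],[np.sin(yw),-np.cos(yw),0],[0,0,-1]])
        out+=' spin %.2f units then %s'%(dp/5,(Rz.T@d/40).round(3))
    print(out)
def tops(s,zlo,zhi,near,rad,plane,vmin=0):
    P=cloud(s);m=(P[...,2]>zlo)&(P[...,2]<zhi)&(np.hypot(P[...,0]-near[0],P[...,1]-near[1])<rad)&(s['pixels'].max(-1)>=vmin)
    n,l,st,_=cv2.connectedComponentsWithStats(m.astype(np.uint8));m=(l==1+st[1:,4].argmax()).astype(np.uint8)
    c=max(cv2.findContours(m,cv2.RETR_EXTERNAL,cv2.CHAIN_APPROX_NONE)[0],key=len)[:,0]
    w=np.float32([world(s,a,b,plane=plane)[:2] for a,b in c]);r=cv2.minAreaRect(w)
    a=r[2] if r[1][0]>r[1][1] else r[2]-90
    print('px',c.mean(0).round(),'n',m.sum(),'c',np.round(r[0],1),'size',np.round(r[1],1),'yaw',round(a,1),'z',np.median(P[m>0][:,2]).round(1)); return r[0],a
E
python3 - <<'E'
from h import *
s=snap('wrist')
c,a=tops(s,50,62,(534,-268),45,56)
c2,a2=tops(s,50,62,(429,-268),45,56)
go(*c,130,a)
E
```

```text
px [310. 159.] n 1457 c [ 534.9 -267.3] size [61.5 25.7] yaw 13.8 z 55.8
px [291. 230.] n 229 c [ 452.  -264.6] size [21.3 13.7] yaw 12.3 z 55.7
t 1.45 psi 13.56 tcp [ 517.4 -283.4  230.7] F [ 0.1 -0.9  0.4] | tool units(no spin) [ 0.522 -0.287  2.518] spin -0.06 units then [ 0.52  -0.286  2.519]
```

>>> jog_arm([
  [[0.52, -0.285, 0, 0, 1], [0, 0, 0.9, 0, 1], [0, 0, 0.9, 0, 1], [0, 0, 0.9, 0, 1], [0, 0, 0.9, 0, 1]],
])

```text
time_s: 1.87
tcp_pos: [533.9, -269.1, 85.9]
orientation: [3.119, 0.366, 0.0]
force: [0.3, -0.4, 0.2]
grip_width: 1.002
grasp_force: 0.0
```

>>> jog_arm([
  [[0, 0, 0.5, 0, 1], [0, 0, 0.3, 0, 1], [0, 0, 0, 0, 1], [0, 0, 0, 0, 1], [0, 0, 0, 0, 1]],
])

```text
time_s: 2.28
tcp_pos: [535.9, -268.9, 57.9]
orientation: [3.118, 0.367, 0.005]
force: [0.9, 0.0, 0.4]
grip_width: 1.004
grasp_force: 0.0
```

Run:
```python
from h import *
go(534.9,-267.3,20,13.8)
```

```text
t 2.28 psi 13.44 tcp [ 535.9 -268.9   57.9] F [0.9 0.  0.4] | tool units(no spin) [-0.017 -0.047  0.947] spin -0.07 units then [-0.015 -0.044  0.948]
```

>>> jog_arm([
  [[-0.015, -0.045, 0.5, 0, 1], [0, 0, 0.45, 0, 1], [0, 0, 0, 0, 1], [0, 0, 0, 0, 0], [0, 0, 0, 0, 0]],
])

```text
time_s: 2.7
tcp_pos: [535.1, -266.7, 19.7]
orientation: [3.118, 0.369, 0.004]
force: [1.0, 0.2, 0.0]
grip_width: 0.753
grasp_force: 0.0
```

>>> jog_arm([
  [[0, 0, 0, 0, 0], [0, 0, 0, 0, 0], [0, 0, 0, 0, 0], [0, 0, 0, 0, 0], [0, 0, 0, 0, 0]],
])

```text
time_s: 3.12
tcp_pos: [534.9, -266.7, 18.8]
orientation: [3.118, 0.369, 0.003]
force: [1.2, -1.1, 6.1]
grip_width: 0.298
grasp_force: 50.5
```

>>> jog_arm([
  [[0, 0, 0, 0, 0], [0, 0, 0, 0, 0], [0, 0, 0, 0, 0], [0, 0, 0, 0, 0], [0, 0, 0, 0, 0]],
])

```text
time_s: 3.53
tcp_pos: [534.9, -266.8, 18.8]
orientation: [3.118, 0.369, 0.003]
force: [-0.1, -1.1, 5.6]
grip_width: 0.297
grasp_force: 50.5
```

>>> jog_arm([
  [[0, 0, -0.3, 0, 0], [0, 0, -0.7, 0, 0], [0, 0, -0.9, 0.9, 0], [0, 0, -0.9, 0.9, 0], [0, 0, 0, 0.9, 0]],
])

```text
time_s: 3.95
tcp_pos: [536.4, -267.1, 138.2]
orientation: [3.136, -0.006, 0.015]
force: [1.0, -0.1, -1.1]
grip_width: 0.3
grasp_force: 50.1
```

>>> jog_arm([
  [[0, -0.3, 0, 0.9, 0], [0, -0.7, 0, 0, 0], [0, -0.9, 0, 0, 0], [0, -0.9, 0, 0, 0], [0, -0.9, 0, 0, 0]],
])

```text
time_s: 4.37
tcp_pos: [543.6, -116.8, 128.1]
orientation: [-3.138, 0.125, 0.005]
force: [0.3, -0.4, -4.2]
grip_width: 0.298
grasp_force: 50.0
```

>>> jog_arm([
  [[0, -0.9, 0, 0, 0], [0, -0.9, 0, 0, 0], [0, -0.9, 0, 0, 0], [0, -0.5, 0, 0, 0], [0, 0, 0, 0, 0]],
])

```text
time_s: 4.78
tcp_pos: [553.8, 13.8, 128.3]
orientation: [-3.137, 0.115, 0.005]
force: [-0.9, -0.6, -4.3]
grip_width: 0.296
grasp_force: 50.4
```

>>> jog_arm([
  [[0, 0, 0, 0, 0], [0, 0, 0, 0, 0]],
])

```text
time_s: 4.95
tcp_pos: [554.2, 8.9, 128.6]
orientation: [3.139, -0.123, -0.003]
force: [-0.0, 0.1, -3.8]
grip_width: 0.297
grasp_force: 50.4
```

Run:
```python
from h import *
go(544.8,33.4,53,-4.5)
s=snap('wrist');cv2.imwrite('pics/wrist1.png',s['pixels'])
P=cloud(s);ax=np.array([-.9969,.0787]);org=np.array([540.8,33.7]);d=P[...,:2]-org;X=d@ax;Y=d@np.array([-ax[1],ax[0]])
for nm,lo,hi,xa,xb in(('anvil',38,46,-60,0),('plungertop',58,65,0,60),('head',65,71,60,100),('plate',8,16,-120,180)):
    m=(P[...,2]>lo)&(P[...,2]<hi)&(X>xa)&(X<xb)&(abs(Y)<60)
    if m.sum(): print(nm,m.sum(),'X',np.percentile(X[m],[2,98]).round(1),'Y',np.percentile(Y[m],[2,98]).round(1))
```

```text
t 4.95 psi -4.50 tcp [554.2   8.9 128.6] F [-0.   0.1 -3.8] | tool units(no spin) [-0.278 -0.594  1.889] spin 0.00 units then [-0.282 -0.593  1.889]
anvil 927 X [-39.1 -23.9] Y [-15.6  18.6]
head 59 X [85.4 93.5] Y [-5.8 -1.4]
plate 10297 X [-102.9   50.6] Y [-39.3  41.6]
```

View pics/wrist1.png

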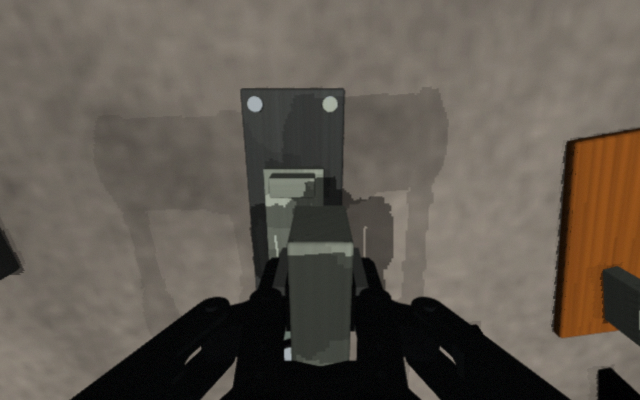

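The wrist view shows the anvil at about (292,183), the plate screws at (255,104) and (330,104), and the master held square at (320,280). I get anvil face X=-23.8, so offset is about +7.2. Next I'll go over the nest and down to just above the anvil top.

>>> jog_arm([
  [[-0.28, -0.57, 0, 0, 0], [0, 0, 0, 0, 0], [0, 0, 0.6, 0, 0], [0, 0, 0.6, 0, 0], [0, 0, 0.4, 0, 0]],
])

```text
time_s: 5.42
tcp_pos: [544.5, 31.6, 63.1]
orientation: [3.139, -0.126, -0.003]
force: [-0.1, -0.1, -5.1]
grip_width: 0.296
grasp_force: 50.8
```

>>> jog_arm([
  [[0, 0, 0.25, 0, 0], [0, 0, 0, 0, 0], [0, 0, 0, 0, 0], [0, 0, 0, 0, 0], [0, 0, 0, 0, 0]],
])

```text
time_s: 5.83
tcp_pos: [546.5, 32.5, 57.2]
orientation: [-3.139, 0.124, -0.005]
force: [-0.5, -0.3, -3.8]
grip_width: 0.299
grasp_force: 50.7
```

Run:
```python
from h import *
go(544.7,32.4,53.5,-4.5)
```

```text
t 5.83 psi -4.53 tcp [546.5  32.5  57.2] F [-0.5 -0.3 -3.8] | tool units(no spin) [-0.045  0.006  0.092] spin -0.01 units then [-0.045  0.006  0.092]
```

>>> jog_arm([
  [[-0.05, 0, 0.09, 0, 0], [-0.05, 0, 0, 0, 0], [0, 0, 0, 0, 0], [0, 0, 0, 0, 0]],
])

```text
time_s: 6.17
tcp_pos: [541.3, 33.2, 51.8]
orientation: [-3.139, 0.123, -0.0]
force: [0.1, 0.0, -4.3]
grip_width: 0.296
grasp_force: 50.7
```

>>> jog_arm([
  [[-0.05, 0, 0, 0, 0], [0, 0, 0, 0, 0], [0, 0, 0, 0, 0]],
])

```text
time_s: 6.42
tcp_pos: [539.4, 33.3, 51.7]
orientation: [3.139, -0.123, 0.0]
force: [-0.2, -0.2, -3.9]
grip_width: 0.297
grasp_force: 50.7
```

>>> jog_arm([
  [[-0.05, 0, 0, 0, 0], [0, 0, 0, 0, 0], [0, 0, 0, 0, 0]],
])

```text
time_s: 6.67
tcp_pos: [538.0, 33.3, 51.9]
orientation: [3.139, -0.124, 0.003]
force: [3.4, 0.6, -5.4]
grip_width: 0.297
grasp_force: 50.7
```

>>> jog_arm([
  [[-0.05, 0, 0, 0, 0], [0, 0, 0, 0, 0], [0, 0, 0, 0, 0]],
])

```text
time_s: 6.92
tcp_pos: [535.9, 33.5, 51.9]
orientation: [-3.139, 0.124, -0.002]
force: [5.2, -0.1, -6.7]
grip_width: 0.298
grasp_force: 50.7
```

Contact at TCP x≈538.2. The force fits 3.2+0.8d, so offset is about +7.4. I'll push to about 7 mm and then go down.

>>> jog_arm([
  [[-0.06, 0, 0, 0, 0], [-0.06, 0, 0, 0, 0], [0, 0, 0, 0, 0], [0, 0, 0, 0, 0]],
])

```text
time_s: 7.25
tcp_pos: [531.9, 33.8, 52.0]
orientation: [3.139, -0.124, 0.005]
force: [9.3, -0.4, -7.9]
grip_width: 0.299
grasp_force: 50.4
```

>>> jog_arm([
  [[0, 0, 0.1, 0, 0], [0, 0, 0.1, 0, 0], [0, 0, 0.1, 0, 0], [0, 0, 0, 0, 0], [0, 0, 0, 0, 0]],
])

```text
time_s: 7.67
tcp_pos: [532.5, 33.8, 41.1]
orientation: [-3.139, 0.124, -0.008]
force: [7.6, -0.7, -3.0]
grip_width: 0.297
grasp_force: 51.0
```

>>> jog_arm([
  [[-0.01, 0, 0.1, 0, 0], [0, 0, 0.1, 0, 0], [0, 0, 0, 0, 0], [0, 0, 0, 0, 0]],
])

```text
time_s: 8.0
tcp_pos: [532.2, 33.9, 33.3]
orientation: [-3.139, 0.124, -0.008]
force: [8.6, -0.5, -3.2]
grip_width: 0.3
grasp_force: 51.1
```

>>> jog_arm([
  [[0, 0, 0.05, 0, 0], [0, 0, 0, 0, 0], [0, 0, 0, 0, 0]],
])

```text
time_s: 8.25
tcp_pos: [532.5, 33.8, 31.8]
orientation: [-3.139, 0.124, -0.009]
force: [7.5, -1.2, -2.2]
grip_width: 0.3
grasp_force: 51.3
```

>>> jog_arm([
  [[0, 0, 0.03, 0, 0], [0, 0, 0, 0, 0], [0, 0, 0, 0, 0]],
])

```text
time_s: 8.5
tcp_pos: [532.7, 33.9, 30.9]
orientation: [-3.139, 0.124, -0.01]
force: [7.3, -0.0, 0.6]
grip_width: 0.3
grasp_force: 51.5
```

>>> jog_arm([
  [[0, 0, 0.03, 0, 0], [0, 0, 0, 0, 0], [0, 0, 0, 0, 0]],
])

```text
time_s: 8.75
tcp_pos: [532.8, 33.9, 30.8]
orientation: [-3.139, 0.124, -0.011]
force: [5.7, -0.4, 5.8]
grip_width: 0.298
grasp_force: 52.2
```

Seated on the bed (z stops, force rises). One slight press, then release.

>>> jog_arm([
  [[0.02, 0, 0.03, 0, 0], [0, 0, 0, 0, 0], [0, 0, 0, 0, 0.45], [0, 0, 0, 0, 0.6], [0, 0, 0, 0, 0.6]],
])

```text
time_s: 9.17
tcp_pos: [530.9, 33.9, 26.4]
orientation: [-3.139, 0.124, 0.0]
force: [-0.2, -0.3, -0.9]
grip_width: 0.599
grasp_force: 0.0
```

>>> jog_arm([
  [[0, 0, 0, 0, 0.7], [0, 0, 0, 0, 0.7], [0, 0, -0.3, 0, 0.7], [0, 0, -0.8, 0, 0.7], [0, 0, -0.8, 0, 0.7]],
])

```text
time_s: 9.58
tcp_pos: [529.7, 33.9, 101.8]
orientation: [3.139, -0.124, -0.007]
force: [0.2, -0.7, 0.5]
grip_width: 0.7
grasp_force: 0.0
```

>>> jog_arm([
  [[0, 0, -0.8, 0, 0.7], [0, 0, -0.8, 0, 0.7], [0.5, 0, -0.4, 0, 0.7], [0, 0, 0, 0, 0.7], [0, 0, 0, 0, 0.7]],
])

```text
time_s: 10.0
tcp_pos: [551.8, 32.3, 183.8]
orientation: [-3.139, 0.124, -0.004]
force: [-0.3, -0.0, -0.4]
grip_width: 0.696
grasp_force: 0.0
```

Run:
```python
from h import *
s=snap('wrist');t=snap('top');cv2.imwrite('pics/seat.png',np.hstack([cv2.resize(t['pixels'][145:275,265:345],(369,600),interpolation=cv2.INTER_CUBIC),s['pixels'][50:,110:530][:, :431].repeat(1,0)[:350]] if False else [cv2.resize(s['pixels'],(640,400))]))
tops(s,62,72,(533,33),38,68); 
P=cloud(s);ax=np.array([-.9969,.0787]);org=np.array([540.8,33.7]);d=P[...,:2]-org;X=d@ax;Y=d@np.array([-ax[1],ax[0]])
m=(P[...,2]>60)&(P[...,2]<75)&(abs(X-7)<30)&(abs(Y)<12);print(np.median(P[m][:,2]),np.percentile(P[m][:,2],[5,95]))
A=np.c_[X[m],Y[m],np.ones(m.sum())];print('slope',np.linalg.lstsq(A,P[m][:,2],rcond=None)[0].round(3))
go(525,355,130,-4.5)
# button from the top view
B=cloud(load('top'));m=(B[...,2]>63)&(np.hypot(B[...,0]-525,B[...,1]-355)<28);q=B[m];print('btn',m.sum(),q.mean(0),np.percentile(q,[5,95],axis=0).round(1))
```

```text
px [320. 219.] n 1890 c [532.   33.2] size [27.3 66.5] yaw -4.2 z 67.8
67.86709705300112 [66.68773529 68.93201777]
slope [6.0000e-03 3.0000e-03 6.7785e+01]
t 10.10 psi -4.51 tcp [550.3  32.4 181.1] F [-0.1 -0.5 -0.2] | tool units(no spin) [-1.26  -7.992  1.279] spin -0.00 units then [-1.262 -7.992  1.277]
btn 107 [525.21328858 356.71469714  67.35068779] [[513.9 345.4  64. ]
 [535.6 368.1  70.2]]
```

View pics/seat.png

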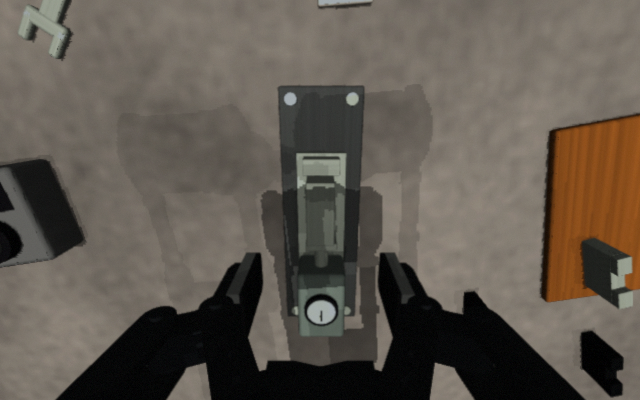

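The master sits flat at (322,215): top z 67.8, yaw -4.2, between the anvil and the plunger. Now the button, with fingers shut.

>>> jog_arm([
  [[-0.1, -0.5, 0, 0, 0], [-0.14, -0.9, 0, 0, 0], [-0.14, -0.9, 0, 0, 0], [-0.14, -0.9, 0, 0, 0], [-0.14, -0.9, 0, 0, 0]],
])

```text
time_s: 10.52
tcp_pos: [536.1, 199.0, 180.4]
orientation: [3.138, -0.124, -0.005]
force: [0.7, -1.3, 0.1]
grip_width: 0.005
grasp_force: 0.0
```

>>> jog_arm([
  [[-0.14, -0.9, 0, 0, 0], [-0.14, -0.9, 0, 0, 0], [-0.14, -0.9, 0, 0, 0], [-0.14, -0.8, 0, 0, 0], [0, 0, 0.8, 0, 0]],
])

```text
time_s: 10.93
tcp_pos: [526.0, 345.8, 155.2]
orientation: [-3.132, 0.115, -0.01]
force: [1.2, 1.1, 1.5]
grip_width: 0.003
grasp_force: 0.0
```

>>> jog_arm([
  [[0, 0, 0.5, 0, 0], [0, 0, 0, 0, 0], [0, 0, 0, 0, 0], [0, 0, 0, 0, 0]],
])

```text
time_s: 11.27
tcp_pos: [526.2, 338.8, 130.7]
orientation: [3.139, -0.124, -0.0]
force: [0.5, 0.2, -0.0]
grip_width: 0.005
grasp_force: 0.0
```

Run:
```python
from h import *
s=snap('wrist');B=cloud(s);m=(B[...,2]>62)&(B[...,2]<76)&(np.hypot(B[...,0]-525,B[...,1]-355)<20);q=B[m]
if len(q):print('btn',m.sum(),q.mean(0),np.percentile(q,[3,50,97],axis=0).round(1))
go(525.2,356.5,78,-4.5)
```

```text
btn 1066 [526.63536939 356.81288964  67.39655018] [[514.4 345.   63.9]
 [526.7 356.8  67.6]
 [538.  368.6  68.9]]
t 11.32 psi -4.55 tcp [526.7 339.  131.8] F [0.5 0.3 0.4] | tool units(no spin) [-0.075 -0.431  1.345] spin -0.01 units then [-0.072 -0.433  1.344]
```

>>> jog_arm([
  [[-0.04, -0.44, 0, 0, 0], [0, 0, 0.5, 0, 0], [0, 0, 0.6, 0, 0], [0, 0, 0.25, 0, 0], [0, 0, 0, 0, 0]],
])

```text
time_s: 11.73
tcp_pos: [525.1, 355.8, 73.9]
orientation: [3.137, -0.125, -0.005]
force: [0.1, -0.5, -0.3]
grip_width: 0.004
grasp_force: 0.0
```

>>> jog_arm([
  [[0, 0, 0, 0, 0], [0, 0, 0, 0, 0], [0, 0, 0, 0, 0]],
])

```text
time_s: 11.98
tcp_pos: [527.0, 357.2, 78.4]
orientation: [-3.137, 0.124, -0.004]
force: [-0.4, 1.1, 0.2]
grip_width: 0.0
grasp_force: 0.0
```

>>> jog_arm([
  [[0, 0, 0.15, 0, 0], [0, 0, 0.15, 0, 0], [0, 0, 0, 0, 0], [0, 0, 0, 0, 0]],
])

```text
time_s: 12.32
tcp_pos: [526.3, 357.0, 64.2]
orientation: [-3.139, 0.124, -0.001]
force: [1.1, -0.3, 3.0]
grip_width: 0.0
grasp_force: 1.4
```

>>> jog_arm([
  [[0, 0, 0.06, 0, 0], [0, 0, 0, 0, 0], [0, 0, 0, 0, 0], [0, 0, 0, 0, 0]],
])

```text
time_s: 12.65
tcp_pos: [526.3, 357.0, 62.1]
orientation: [-3.139, 0.124, -0.001]
force: [0.2, 0.3, 3.4]
grip_width: -0.001
grasp_force: 1.9
```

>>> jog_arm([
  [[0, 0, 0.04, 0, 0], [0, 0, 0, 0, 0], [0, 0, 0, 0, 0], [0, 0, 0, 0, 0], [0, 0, 0, 0, 0]],
])

```text
time_s: 13.07
tcp_pos: [526.3, 357.0, 61.9]
orientation: [-3.138, 0.124, -0.002]
force: [-2.7, -1.2, 9.4]
grip_width: 0.001
grasp_force: 5.0
```

>>> jog_arm([
  [[0, 0, 0.03, 0, 0], [0, 0, 0, 0, 0], [0, 0, 0, 0, 0], [0, 0, 0, 0, 0], [0, 0, 0, 0, 0]],
])

```text
time_s: 13.48
tcp_pos: [526.4, 357.0, 61.9]
orientation: [-3.138, 0.124, -0.003]
force: [-4.1, -2.6, 14.4]
grip_width: -0.002
grasp_force: 7.2
```

Bottomed out at 14 N and held 0.8 s. Going back to the master.

>>> jog_arm([
  [[0, 0, -0.3, 0, 0], [0, 0, -0.7, 0, 0], [0, 0, -0.9, 0, 0], [0, 0, -0.7, 0, 0], [0.05, 0.5, 0, 0, 0.8]],
])

```text
time_s: 13.9
tcp_pos: [527.7, 340.2, 170.3]
orientation: [-3.132, 0.119, -0.012]
force: [2.2, -0.5, 1.8]
grip_width: 0.128
grasp_force: 0.0
```

>>> jog_arm([
  [[0.1, 0.9, 0, 0, 0.8], [0.1, 0.9, 0, 0, 0.8], [0.1, 0.9, 0, 0, 0.8], [0.1, 0.9, 0, 0, 0.8], [0.1, 0.9, 0, 0, 0.8]],
])

```text
time_s: 14.32
tcp_pos: [531.5, 154.2, 162.1]
orientation: [3.139, -0.123, -0.003]
force: [0.7, -0.0, 0.2]
grip_width: 0.798
grasp_force: 0.0
```

>>> jog_arm([
  [[0.1, 0.9, 0, 0, 0.8], [0.1, 0.9, 0, 0, 0.8], [0.03, 0.7, 0, 0, 0.8], [0, 0.5, 0, 0, 0.8], [0, 0, 0, 0, 0.8]],
])

```text
time_s: 14.73
tcp_pos: [531.4, 31.8, 162.3]
orientation: [3.137, -0.13, -0.003]
force: [0.9, -0.4, 0.6]
grip_width: 0.801
grasp_force: 0.0
```

Run:
```python
from h import *
s=snap('wrist')
c,a=tops(s,62,72,(533,33),34,68)
go(c[0],c[1],80,a)
s=snap('top');b=cloud(s);m=(b[...,2]>63)&(np.hypot(b[...,0]-525,b[...,1]-355)<28);print('button z',np.percentile(b[m][:,2],[20,80]) if m.any() else 0)
```

```text
px [317. 199.] n 2280 c [533.5  34. ] size [25.5 63.3] yaw -4.3 z 67.8
t 14.78 psi -4.70 tcp [531.6  33.7 162.3] F [0.3 0.1 0.8] | tool units(no spin) [ 0.05  -0.011  2.058] spin -0.09 units then [ 0.047 -0.01   2.058]
button z [65.83905872 69.65152065]
```

>>> jog_arm([
  [[0.05, 0, 0.6, 0, 0.8], [0, 0, 0.9, 0, 0.8], [0, 0, 0.9, 0, 0.8], [0, 0, 0.4, 0, 0.8], [0, 0, 0, 0, 0.8]],
])

```text
time_s: 15.25
tcp_pos: [530.5, 36.7, 44.9]
orientation: [-3.139, 0.121, 0.016]
force: [0.4, 0.1, -0.1]
grip_width: 0.8
grasp_force: 0.0
```

>>> jog_arm([
  [[0, 0, 0, 0, 0.8], [0, 0, 0, 0, 0.8], [0, 0, 0, 0, 0.8]],
])

```text
time_s: 15.5
tcp_pos: [535.4, 35.8, 53.4]
orientation: [-3.139, 0.123, -0.006]
force: [-0.6, -1.2, -0.1]
grip_width: 0.799
grasp_force: 0.0
```

Run:
```python
from h import *
go(533.3,33.7,32,-4.4)
```

```text
t 15.50 psi -4.47 tcp [535.4  35.8  53.4] F [-0.6 -1.2 -0.1] | tool units(no spin) [-0.051  0.057  0.536] spin -0.01 units then [-0.049  0.056  0.536]
```

>>> jog_arm([
  [[-0.05, 0.05, 0.3, 0, 0.8], [0, 0, 0.22, 0, 0.8], [0, 0, 0, 0, 0.8], [0, 0, 0, 0, 0.8], [0, 0, 0, 0, 0]],
])

```text
time_s: 15.92
tcp_pos: [531.7, 33.4, 29.9]
orientation: [-3.139, 0.124, 0.001]
force: [-0.4, -1.0, 0.8]
grip_width: 0.675
grasp_force: 0.0
```

>>> jog_arm([
  [[0, 0, 0, 0, 0], [0, 0, 0, 0, 0], [0, 0, 0, 0, 0], [0, 0, 0, 0, 0], [0, 0, 0, 0, 0]],
])

```text
time_s: 16.33
tcp_pos: [532.2, 33.8, 30.7]
orientation: [-3.139, 0.123, -0.001]
force: [-0.2, 1.7, 2.5]
grip_width: 0.299
grasp_force: 51.2
```

>>> jog_arm([
  [[-0.02, 0, 0, 0, 0], [0, 0, 0, 0, 0], [0, 0, -0.1, 0, 0], [0, 0, -0.1, 0, 0], [0, 0, 0, 0, 0]],
])

```text
time_s: 16.75
tcp_pos: [531.9, 33.0, 37.5]
orientation: [3.138, -0.124, 0.003]
force: [7.2, 0.0, -4.5]
grip_width: 0.296
grasp_force: 50.2
```

>>> jog_arm([
  [[0, 0, -0.2, 0, 0], [0, 0, -0.4, 0, 0], [0, 0, -0.6, 0, 0], [0, 0, -0.6, 0, 0], [0, 0, -0.4, 0, 0]],
])

```text
time_s: 17.17
tcp_pos: [530.6, 33.1, 126.8]
orientation: [3.138, -0.124, -0.002]
force: [-0.1, -1.1, -3.7]
grip_width: 0.298
grasp_force: 50.5
```

>>> jog_arm([
  [[0.05, 0.5, 0, 0, 0], [0.09, 0.8, 0, 0, 0], [0.09, 0.9, 0, 0, 0], [0.09, 0.9, 0, 0, 0], [0.09, 0.9, 0, 0, 0]],
])

```text
time_s: 17.58
tcp_pos: [533.5, -128.8, 124.4]
orientation: [-3.139, 0.123, 0.005]
force: [1.4, 0.6, -3.9]
grip_width: 0.3
grasp_force: 50.7
```

>>> jog_arm([
  [[0.09, 0.9, 0, 0, 0], [0.09, 0.9, 0, 0, 0], [0.09, 0.9, 0, 0, 0], [0, 0.6, 0, 0, 0], [0, 0, 0, 0, 0]],
])

```text
time_s: 18.0
tcp_pos: [533.0, -264.7, 123.7]
orientation: [3.137, -0.132, -0.007]
force: [-0.7, -0.1, -4.6]
grip_width: 0.3
grasp_force: 50.9
```

>>> jog_arm([
  [[0, 0, 0, 0, 0], [0, 0, 0, 0, 0], [0, 0, 0, 0, 0]],
])

```text
time_s: 18.25
tcp_pos: [534.9, -258.7, 125.3]
orientation: [-3.138, 0.122, 0.002]
force: [-0.5, -0.3, -4.1]
grip_width: 0.3
grasp_force: 50.9
```

Run:
```python
from h import *
go(538,-268,19,-4.4)
```

```text
t 18.25 psi -4.45 tcp [ 534.9 -258.7  125.3] F [-0.5 -0.3 -4.1] | tool units(no spin) [0.099 0.229 2.656] spin -0.01 units then [0.094 0.227 2.656]
```

>>> jog_arm([
  [[0.1, 0.23, 0, 0, 0], [0, 0, 0.7, 0, 0], [0, 0, 0.8, 0, 0], [0, 0, 0.6, 0, 0], [0, 0, 0.3, 0, 0]],
])

```text
time_s: 18.67
tcp_pos: [536.9, -267.8, 25.7]
orientation: [-3.137, 0.122, 0.008]
force: [-0.5, -0.2, -4.8]
grip_width: 0.301
grasp_force: 50.7
```

>>> jog_arm([
  [[0, 0, 0, 0, 0], [0, 0, 0, 0, 0], [0, 0, 0, 0, 0]],
])

```text
time_s: 18.92
tcp_pos: [539.8, -269.8, 32.5]
orientation: [3.137, -0.123, 0.005]
force: [-0.1, -0.0, -3.6]
grip_width: 0.298
grasp_force: 50.7
```

>>> jog_arm([
  [[0, 0, 0.2, 0, 0], [0, 0, 0.1, 0, 0], [0, 0, 0, 0, 0], [0, 0, 0, 0, 0]],
])

```text
time_s: 19.25
tcp_pos: [538.8, -269.4, 18.7]
orientation: [3.139, -0.124, 0.002]
force: [-0.1, -0.6, -3.4]
grip_width: 0.303
grasp_force: 51.0
```

>>> jog_arm([
  [[0, 0, 0.04, 0, 0], [0, 0, 0, 0, 0], [0, 0, 0, 0, 0]],
])

```text
time_s: 19.5
tcp_pos: [538.9, -269.5, 18.7]
orientation: [3.138, -0.123, 0.002]
force: [-3.3, 2.2, 5.6]
grip_width: 0.301
grasp_force: 52.1
```

>>> jog_arm([
  [[0, 0, 0, 0, 0.5], [0, 0, 0, 0, 0.7], [0, 0, 0, 0, 0.7], [0, 0, -0.3, 0, 0.7], [0, 0, -0.8, 0, 0.7]],
])

```text
time_s: 19.92
tcp_pos: [535.7, -267.7, 55.7]
orientation: [-3.134, 0.123, 0.014]
force: [0.4, 1.2, -1.3]
grip_width: 0.699
grasp_force: 0.0
```

>>> jog_arm([
  [[0, 0, -0.9, 0, 0.7], [0, 0, -0.9, 0, 0.7], [0, 0, -0.7, 0, 0.7], [-0.7, 0.05, 0, -0.8, 0.7], [-0.8, 0.1, 0, -0.8, 0.7]],
])

```text
time_s: 20.33
tcp_pos: [479.9, -272.9, 164.3]
orientation: [3.137, 0.104, 0.008]
force: [-1.1, -0.7, 0.1]
grip_width: 0.7
grasp_force: 0.0
```

>>> jog_arm([
  [[-0.8, 0.1, 0, -0.8, 0.7], [-0.4, 0.1, 0, -0.8, 0.7], [0, 0, 0, 0, 0.7], [0, 0, 0, 0, 0.7]],
])

```text
time_s: 20.67
tcp_pos: [431.2, -285.1, 161.7]
orientation: [3.125, 0.31, 0.003]
force: [-0.7, 0.5, -0.7]
grip_width: 0.7
grasp_force: 0.0
```

Run:
```python
from h import *
s=snap('wrist');cv2.imwrite('pics/wrist2.png',s['pixels'])
P=cloud(s);hs=cv2.cvtColor(s['pixels'],cv2.COLOR_BGR2HSV)
m=(P[...,2]>42)&(P[...,2]<60)&(np.hypot(P[...,0]-429,P[...,1]-268*-1*-1)<45)
q=P[m];r=cv2.minAreaRect(q[:,:2].astype(np.float32));print(m.sum(),np.round(r[0],1),np.round(r[1],1),r[2])
a=r[2] if r[1][0]>r[1][1] else r[2]-90
k=q[:,2]>50
for qq in (q[q[:,0]>430],q[q[:,0]<428]): print(len(qq),qq.mean(0).round(1))
go(*r[0],20,a)
try: tops(s,50,62,(538,-268),45,56)
except Exception as e: print(e)
```

```text
0 [0. 0.] [0. 0.] 0.0
0 [nan nan nan]
0 [nan nan nan]
t 20.72 psi 11.37 tcp [ 431.7 -284.8  161.4] F [-0.5 -0.3  0.6] | tool units(no spin) [-9.182 -9.112  3.515] spin -15.73 units then [  7.121 -10.793   3.534]
px [328.  57.] n 3203 c [ 539.  -269.6] size [26.3 61.2] yaw -4.6 z 55.8<stdin>:8: RuntimeWarning: Mean of empty slice.
  ret = um.true_divide(
```

View pics/wrist2.png

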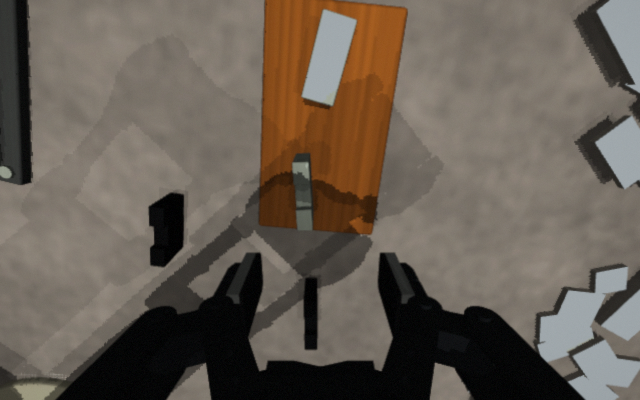

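The master stands upright on the board at (330,57). The spacer is at (303,192), and the black look-alike is at (311,313), off the board. My mask had a sign slip, so I'll redo it from the saved picture.

Run:
```python
from h import *
s=load('wrist')
P=cloud(s)
m=((P[...,2]>42)&(P[...,2]<60)&(np.hypot(P[...,0]-429,P[...,1]+268)<45)).astype(np.uint8)
n,l,st,_=cv2.connectedComponentsWithStats(m);m=l==1+st[1:,4].argmax()
q=P[m];r=cv2.minAreaRect(q[:,:2].astype(np.float32));print(m.sum(),np.round(r[0],1),np.round(r[1],1),r[2])
a=r[2] if r[1][0]>r[1][1] else r[2]-90
for z,mm in((56,m&(P[...,2]>52)),(48,m&(P[...,2]<=52))):
    q=P[mm];print(z,mm.sum(),q.mean(0).round(1))
go(*r[0],20,a)
```

```text
1179 [ 430.  -269.8] [62.1 14.1] 14.037969589233398
56 752 [ 432.2 -269.4   55.7]
48 427 [ 430.7 -270.1   47.8]
t 20.72 psi 11.37 tcp [ 431.7 -284.8  161.4] F [-0.5 -0.3  0.6] | tool units(no spin) [ 0.029 -0.38   3.534] spin -0.53 units then [ 0.051 -0.375  3.534]
```

>>> jog_arm([
  [[0.04, -0.375, 0, -0.45, 0.7], [0, 0, 0.7, 0, 0.7], [0, 0, 0.9, 0, 0.7], [0, 0, 0.8, 0, 0.7], [0, 0, 0.3, 0, 0.7]],
])

```text
time_s: 21.13
tcp_pos: [428.7, -267.6, 47.3]
orientation: [-3.114, -0.375, 0.008]
force: [-0.7, 0.0, -0.5]
grip_width: 0.702
grasp_force: 0.0
```

>>> jog_arm([
  [[0, 0, 0, 0, 0.7], [0, 0, 0, 0, 0.7], [0, 0, 0, 0, 0.7]],
])

```text
time_s: 21.38
tcp_pos: [431.4, -270.4, 55.0]
orientation: [3.117, 0.376, 0.004]
force: [0.4, -0.3, 1.1]
grip_width: 0.701
grasp_force: 0.0
```

Run:
```python
from h import *
go(430,-269.8,19,13.6)
```

```text
t 21.38 psi 13.74 tcp [ 431.4 -270.4   55. ] F [ 0.4 -0.3  1.1] | tool units(no spin) [-0.032 -0.025  0.899] spin 0.03 units then [-0.03  -0.023  0.9  ]
```

>>> jog_arm([
  [[-0.03, -0.02, 0.4, 0, 0.7], [0, 0, 0.4, 0, 0.7], [0, 0, 0.1, 0, 0.7], [0, 0, 0, 0, 0.7], [0, 0, 0, 0, 0.7]],
])

```text
time_s: 21.8
tcp_pos: [429.4, -269.8, 18.2]
orientation: [3.118, 0.375, 0.003]
force: [0.7, -0.6, 0.1]
grip_width: 0.698
grasp_force: 0.0
```

>>> jog_arm([
  [[0, 0, 0, 0, 0], [0, 0, 0, 0, 0], [0, 0, 0, 0, 0], [0, 0, 0, 0, 0], [0, 0, 0, 0, 0]],
])

```text
time_s: 22.22
tcp_pos: [429.0, -269.6, 17.3]
orientation: [3.118, 0.376, 0.002]
force: [-0.1, -0.1, 4.1]
grip_width: 0.159
grasp_force: 49.8
```

>>> jog_arm([
  [[0, 0, 0, 0, 0], [0, 0, 0, 0, 0], [0, 0, 0, 0, 0], [0, 0, 0, 0, 0], [0, 0, 0, 0, 0]],
])

```text
time_s: 22.63
tcp_pos: [429.0, -269.6, 17.4]
orientation: [3.118, 0.376, 0.002]
force: [0.0, -0.9, 5.3]
grip_width: 0.157
grasp_force: 49.9
```

>>> jog_arm([
  [[0, 0, -0.3, 0, 0], [0, 0, -0.7, 0, 0], [0, 0, -0.9, 0.9, 0], [0, 0, -0.9, 0.9, 0], [0, 0, 0, 0.9, 0]],
])

```text
time_s: 23.05
tcp_pos: [430.8, -270.8, 137.0]
orientation: [3.135, 0.001, 0.014]
force: [0.4, -0.8, -1.2]
grip_width: 0.155
grasp_force: 49.2
```

>>> jog_arm([
  [[0.1, -0.4, 0, 0.9, 0], [0.24, -0.75, 0, 0, 0], [0.24, -0.85, 0, 0, 0], [0.24, -0.85, 0, 0, 0], [0.24, -0.85, 0, 0, 0]],
])

```text
time_s: 23.47
tcp_pos: [480.2, -122.8, 128.0]
orientation: [-3.139, 0.118, 0.003]
force: [1.6, -0.5, -2.8]
grip_width: 0.152
grasp_force: 49.2
```

>>> jog_arm([
  [[0.24, -0.85, 0, 0, 0], [0.24, -0.85, 0, 0, 0], [0.24, -0.85, 0, 0, 0], [0.24, -0.75, 0, 0, 0], [0.24, -0.6, 0, 0, 0]],
])

```text
time_s: 23.88
tcp_pos: [539.6, 30.2, 127.9]
orientation: [-3.139, 0.114, 0.003]
force: [0.9, -0.1, -3.2]
grip_width: 0.157
grasp_force: 49.3
```

>>> jog_arm([
  [[0, 0, 0, 0, 0], [0, 0, 0, 0, 0], [0, 0, 0, 0, 0]],
])

```text
time_s: 24.13
tcp_pos: [539.4, 27.3, 127.8]
orientation: [3.139, -0.116, -0.003]
force: [-0.0, -1.2, -2.9]
grip_width: 0.16
grasp_force: 49.4
```

Run:
```python
from h import *
go(546,32.6,52,-4.5)
```

```text
t 24.13 psi -4.24 tcp [539.4  27.3 127.8] F [-0.  -1.2 -2.9] | tool units(no spin) [ 0.159 -0.147  1.896] spin 0.05 units then [ 0.154 -0.146  1.896]
```

>>> jog_arm([
  [[0.155, -0.15, 0, 0.05, 0], [0, 0, 0, 0, 0], [0, 0, 0.6, 0, 0], [0, 0, 0.6, 0, 0], [0, 0, 0.4, 0, 0]],
])

```text
time_s: 24.55
tcp_pos: [546.0, 32.3, 62.5]
orientation: [3.139, -0.126, -0.003]
force: [-0.5, -0.0, -3.5]
grip_width: 0.157
grasp_force: 49.5
```

>>> jog_arm([
  [[0, 0, 0.2, 0, 0], [0, 0, 0, 0, 0], [0, 0, 0, 0, 0], [0, 0, 0, 0, 0], [0, 0, 0, 0, 0]],
])

```text
time_s: 24.97
tcp_pos: [547.7, 33.0, 58.4]
orientation: [-3.139, 0.124, -0.005]
force: [0.3, -0.7, -2.6]
grip_width: 0.157
grasp_force: 49.5
```

Run:
```python
from h import *
go(544,33,51.5,-4.5)
s=snap('wrist');cv2.imwrite('pics/wrist3.png',s['pixels'][100:,120:520])
```

```text
t 24.97 psi -4.52 tcp [547.7  33.   58.4] F [ 0.3 -0.7 -2.6] | tool units(no spin) [-0.093  0.007  0.172] spin -0.00 units then [-0.092  0.007  0.172]
```

View pics/wrist3.png

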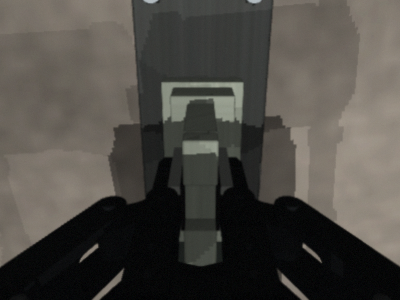

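The spacer hangs centred and square at (202,190) over the anvil at (202,98). I'll lower it and feel for the plunger.

>>> jog_arm([
  [[0, 0, 0.17, 0, 0], [-0.08, 0, 0, 0, 0], [-0.06, 0, 0, 0, 0], [0, 0, 0, 0, 0], [0, 0, 0, 0, 0]],
])

```text
time_s: 25.43
tcp_pos: [540.9, 33.6, 49.7]
orientation: [-3.139, 0.123, -0.0]
force: [1.0, -0.2, -2.8]
grip_width: 0.155
grasp_force: 49.5
```

>>> jog_arm([
  [[-0.05, 0, 0, 0, 0], [0, 0, 0, 0, 0], [0, 0, 0, 0, 0]],
])

```text
time_s: 25.68
tcp_pos: [539.1, 33.7, 49.8]
orientation: [-3.139, 0.124, -0.0]
force: [0.5, 0.3, -3.0]
grip_width: 0.155
grasp_force: 49.5
```

>>> jog_arm([
  [[-0.05, 0, 0, 0, 0], [0, 0, 0, 0, 0], [0, 0, 0, 0, 0]],
])

```text
time_s: 25.93
tcp_pos: [537.1, 33.9, 49.7]
orientation: [-3.139, 0.124, -0.0]
force: [-0.3, -0.5, -3.4]
grip_width: 0.159
grasp_force: 49.5
```

>>> jog_arm([
  [[-0.05, 0, 0, 0, 0], [0, 0, 0, 0, 0], [0, 0, 0, 0, 0]],
])

```text
time_s: 26.18
tcp_pos: [535.7, 34.0, 49.8]
orientation: [-3.139, 0.124, -0.003]
force: [3.9, 0.5, -5.1]
grip_width: 0.154
grasp_force: 49.3
```

>>> jog_arm([
  [[-0.05, 0, 0, 0, 0], [-0.05, 0, 0, 0, 0], [-0.05, 0, 0, 0, 0], [0, 0, 0, 0, 0], [0, 0, 0, 0, 0]],
])

```text
time_s: 26.6
tcp_pos: [530.5, 34.4, 49.9]
orientation: [3.139, -0.124, 0.006]
force: [7.7, -0.4, -6.7]
grip_width: 0.153
grasp_force: 49.0
```

>>> jog_arm([
  [[-0.03, 0, 0, 0, 0], [0, 0, 0, 0, 0], [0, 0, 0, 0, 0]],
])

```text
time_s: 26.85
tcp_pos: [529.5, 34.4, 50.0]
orientation: [3.139, -0.124, 0.007]
force: [8.8, -0.7, -7.2]
grip_width: 0.155
grasp_force: 49.0
```

>>> jog_arm([
  [[0, 0, 0.1, 0, 0], [0, 0, 0.1, 0, 0], [0, 0, 0, 0, 0], [0, 0, 0, 0, 0]],
])

```text
time_s: 27.18
tcp_pos: [530.3, 34.4, 43.4]
orientation: [-3.139, 0.124, -0.01]
force: [7.6, -1.0, -0.7]
grip_width: 0.158
grasp_force: 49.7
```

>>> jog_arm([
  [[0, 0, 0.1, 0, 0], [0, 0, 0.1, 0, 0], [0, 0, 0, 0, 0], [0, 0, 0, 0, 0]],
])

```text
time_s: 27.52
tcp_pos: [530.3, 34.4, 35.5]
orientation: [-3.139, 0.124, -0.01]
force: [8.8, 0.5, -0.6]
grip_width: 0.158
grasp_force: 49.8
```

>>> jog_arm([
  [[0, 0, 0.1, 0, 0], [0, 0, 0, 0, 0], [0, 0, 0, 0, 0]],
])

```text
time_s: 27.77
tcp_pos: [530.5, 34.5, 31.8]
orientation: [-3.139, 0.124, -0.01]
force: [9.1, -0.6, -0.5]
grip_width: 0.156
grasp_force: 49.9
```

>>> jog_arm([
  [[0, 0, 0.04, 0, 0], [0, 0, 0, 0, 0], [0, 0, 0, 0, 0]],
])

```text
time_s: 28.02
tcp_pos: [530.7, 34.4, 30.5]
orientation: [-3.139, 0.124, -0.011]
force: [7.5, -0.6, 0.9]
grip_width: 0.157
grasp_force: 50.1
```

>>> jog_arm([
  [[0, 0, 0.04, 0, 0], [0, 0, 0, 0, 0], [0, 0, 0, 0, 0]],
])

```text
time_s: 28.27
tcp_pos: [531.0, 34.4, 29.4]
orientation: [-3.139, 0.124, -0.013]
force: [8.1, 0.1, 2.6]
grip_width: 0.157
grasp_force: 50.4
```

>>> jog_arm([
  [[0, 0, 0.03, 0, 0], [0, 0, 0, 0, 0], [0, 0, 0, 0, 0]],
])

```text
time_s: 28.52
tcp_pos: [531.0, 34.4, 29.3]
orientation: [-3.139, 0.124, -0.013]
force: [5.3, -0.8, 8.4]
grip_width: 0.151
grasp_force: 51.2
```

Down on the bed. Press a little, release, retreat and look.

>>> jog_arm([
  [[0.02, 0, 0.03, 0, 0], [0, 0, 0, 0, 0], [0, 0, 0, 0, 0.35], [0, 0, 0, 0, 0.5], [0, 0, 0, 0, 0.5]],
])

```text
time_s: 28.93
tcp_pos: [528.5, 34.6, 24.2]
orientation: [-3.139, 0.124, 0.001]
force: [0.0, -0.5, 0.5]
grip_width: 0.5
grasp_force: 0.0
```

>>> jog_arm([
  [[0, 0, 0, 0, 0.7], [0, 0, 0, 0, 0.7], [0, 0, -0.3, 0, 0.7], [0, 0, -0.8, 0, 0.7], [0, 0, -0.8, 0, 0.7]],
])

```text
time_s: 29.35
tcp_pos: [527.3, 34.5, 99.8]
orientation: [3.139, -0.124, -0.007]
force: [1.6, 0.3, 0.8]
grip_width: 0.698
grasp_force: 0.0
```

>>> jog_arm([
  [[0, 0, -0.8, 0, 0.7], [0, 0, -0.8, 0, 0.7], [0, 0, -0.4, 0, 0.7], [0, 0, 0, 0, 0.7], [0, 0, 0, 0, 0.7]],
])

```text
time_s: 29.77
tcp_pos: [529.2, 34.5, 181.8]
orientation: [-3.139, 0.124, -0.005]
force: [-0.3, 0.7, -1.2]
grip_width: 0.7
grasp_force: 0.0
```

Run:
```python
from h import *
s=snap('wrist');cv2.imwrite('pics/final.png',s['pixels'])
P=cloud(s);ax=np.array([-.9969,.0787]);org=np.array([540.8,33.7]);d=P[...,:2]-org;X=d@ax;Y=d@np.array([-ax[1],ax[0]])
m=(P[...,2]>64)&(P[...,2]<75)&(abs(X-7)<29)&(abs(Y)<13)
q=P[m];print(m.sum(),q.mean(0).round(1),np.percentile(q[:,2],[5,95]).round(1),'X',np.percentile(X[m],[1,99]).round(1),'Y',np.percentile(Y[m],[1,99]).round(1))
print('zfit',np.linalg.lstsq(np.c_[X[m],Y[m],np.ones(m.sum())],P[m][:,2],rcond=None)[0].round(3),'yaw slope',np.polyfit(X[m],Y[m],1).round(3))
t=snap('top'); tops(t,50,62,(538,-268),45,56); print(state()['time_s'])
```

```text
634 [535.   34.2  67.7] [66.6 68.9] X [-21.6  35.3] Y [-6.8  6.7]
zfit [-4.0000e-03 -1.0000e-03  6.7755e+01] yaw slope [ 0.    -0.074]
px [434. 200.] n 288 c [ 539.4 -269.2] size [27.4 62. ] yaw -3.9 z 55.5
29.8667
```

View pics/final.png

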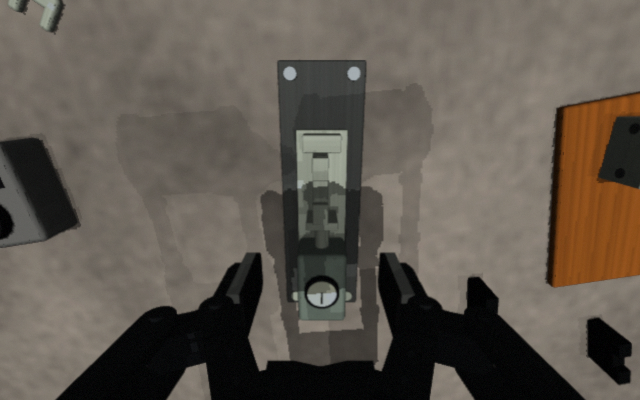

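The spacer sits square and flat at (321,190), between the anvil at (322,143) and the plunger plate at (320,216), with its top at z 67.7. The master is upright on the board (its top measures z≈56) and the gripper is clear.

```bash
python3 -c "
from plant import hand_in
print(hand_in())"
```

```text
the job is handed in; nothing more can be done
None
```

I handed the job in at about 30 s: the master was seated and zeroed, then stood back on the board, and the spacer is seated square and fully down in the comparator; no verdict came back from the judging.

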